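# Re-order and lock the sliding medal tray

## Robot

A 6-joint arm with a two-finger parallel gripper is mounted at the origin on the work surface. World frame = base frame: x ahead of the robot, y to its left, z up, the work surface at z = 0. Lengths are in m, angles in rad, forces in N, time in s.
With the tool pointing down it reaches from about 0.3 to 0.775 m from the base axis. Payload 14.6 kg.
Tool frame: the origin (TCP) lies on the centre line of the jaws, within the pads' length; the fingertips stand 19 mm ahead of it and the grasp point (between the pads) is the TCP; y points along the fingers, x is the direction in which the jaws open and shut, and the axes are right-handed (so a half turn about y gives the same grasp; the last joint's range is limited). The gripper opens to 94 mm and grips with 3 to 60 N. Pads are 16 mm wide; open, the fingers measure 119 mm over their backs; the gripper's body (75 mm by 177 mm) begins 78 mm behind the grasp point.
Start: joints at [1.219, 0.3, 1.521, -0, 1.321, -0.067], TCP at [0.155, 0.528, 0.224] pointing down, gripper open.
Joint ranges: [-3.03, 3.03], [-0.79, 2.21], [0.23, 2.52], [-1.04, 4.18], [0, 3.07], [-2.55, 2.55]. Speed limits (rad/s): [2.22, 2.22, 2.57, 3.14, 3.14, 3.14].

## Interface

Orientations are given as [roll, pitch, yaw] about the fixed x, y, z axes, in that order (R = Rz(yaw) Ry(pitch) Rx(roll)).
In Python, from station import get_obs, cams, workorder gives the robot as it stands.
- The arm moves only by the shell command python3 -m handwheel 'ROWS' [FORCE]. ROWS is JSON, a list of rows, each an object of numbers: "fingers": the opening, from -1 (shut) to 1 (fully open); "x", "y", "z": the shift along the tool's x, y, z in m; "spin": the turn about the tool's y in degrees. In form: [{"fingers": .., "x": .., "y": .., "z": .., "spin": ..}, ...]. A call has exactly 10 rows; each row is the pose to reach, as a shift and turn from the pose commanded when the call began, along the tool's axes at that moment; what a row does not reach only later rows make up. A row lasts 1/10 s, in which the tool goes at most 50 mm and 8.59 degrees, less where a joint would pass 70% of its speed; a pose out of reach is approached as far as the arm can. A call with a gripper value outside its range is refused whole. The fingers move at their own pace and stop on an object; FORCE is the grip in N (left out, the last holds). Time passes only in rows, so rows that repeat a pose let the fingers close, or fill a call up. It gives the time, the measured TCP pose, the force and the opening at its end, in the units of the state.
- get_obs(): the state, without advancing time (a new reading comes with each control period).
- cams.camera(name): name is "scene" or "top" or "wrist"; returns (picture, depth): 384x512x3 uint8, red, green, blue; 384x512 float32, m along the optical axis (not along the pixel's ray), 0 where there is no reading.
- cams.get_calibration(name): a dict with "fx", "fy", "cx", "cy" (pixels), "view" (4x4, takes a point from world to camera coordinates). Camera axes: x right, y down, z forward; pixel columns grow to the right and rows downward; lengths in m; the calibration is good to about 2 mm. A picture is of the moment at which its call begins: read the wrist's pose just before it. get_calibration takes no time and is no camera call; for the wrist camera it gives the pose at the moment of the call.
- workorder.hand_in(): hands the job in, once; it reports no verdict.
The state is a dict: "time_s": time; "qpos": joint angles; "joint_vel": joint speeds; "tau": joint torques, N m; "ee_pos": TCP position; "eef_rot": TCP orientation; "force": force on the tool from outside, world axes, zero at the start; "moment": the same for the moment, N m; "grip_width": finger opening in m.
Only numpy, scipy, OpenCV 4.12 (cv2) and the standard library are available. Lean on these libraries where they do the work, as an engineer would, in place of code of your own. Each camera call takes 0.05 s, during which the arm holds its last target. There are 200 camera calls.

## Task

Put the medal tray in its storage order and lock it: slide the red mount into the empty corner marked red, then slide the green mount off the lock plate into the place the red one left, and last press the uncovered yellow lock plate fully down so that it stays down. Slide the mounts one at a time, flat along the tray floor without lifting them over anything, leave the blue mount in its place, and do not disturb the other things on the table.

Things in the scene. Friction and masses are not known exactly. Their poses are not given: they have to be found in the camera images.
- tray: Fixed square tray, 176 mm outside, 156 mm inside; wooden rim 10 mm wide, 23 mm high; flat white floor 14 mm above the table, no partitions. 2 x 2 cells, centres 39 mm from the middle along x and y: three hold a mount, one is empty (8 mm of play in all per row of two). Origin: middle of its underside; x, y along its sides, z up. Its +x,+y rim corner is marked red. Place and turn vary.
- home_corner (a point): Centre of the cell at the tray's +x, +y corner, with the red rim strip and red floor dot; empty at the start. On the floor surface.
- lock_corner (a point): Centre of the cell diagonally opposite (-x, -y of the tray), on the level of the floor surface. In its floor is a 50 mm square recess with the lock plate, covered by the green mount at the start.
- side_a (a point): Centre of the cell at the tray's +x, -y corner, on the floor surface. At the start it holds either the red or the blue mount.
- side_b (a point): Centre of the cell at the tray's -x, +y corner, on the floor surface. At the start it holds the other of the red and blue mounts.
- red_mount_knob (a point): Knob of the red-faced medal mount (steel medals). Dark wooden base 74 x 74 x 12 mm, sides along the tray's, lying loose; in its middle an upright brass knob, 18 mm in diameter, 42 mm tall (54 mm over all); about 220 g, varies. The point: on the knob's axis, half-way up the knob, 33 mm above the mount's underside, 21 mm below the knob's top.
- green_mount_knob (a point): Knob of the green-faced medal mount (copper medals), at the start over the lock plate. Dark wooden base 74 x 74 x 12 mm, sides along the tray's, lying loose; in its middle an upright brass knob, 18 mm in diameter, 42 mm tall (54 mm over all); about 220 g, varies. The point: on the knob's axis, half-way up the knob, 33 mm above the mount's underside, 21 mm below the knob's top.
- blue_mount_knob (a point): Knob of the blue-faced medal mount (steel medals). Dark wooden base 74 x 74 x 12 mm, sides along the tray's, lying loose; in its middle an upright brass knob, 18 mm in diameter, 42 mm tall (54 mm over all); about 220 g, varies. The point: on the knob's axis, half-way up the knob, 33 mm above the mount's underside, 21 mm below the knob's top.
- red_mount: The red mount; origin at the middle of its underside.
- green_mount: The green mount; origin at the middle of its underside.
- blue_mount: The blue mount; origin at the middle of its underside.
- plate_top (a point): Middle of the upper face of the yellow lock plate, 48 x 48 mm, in a 50 mm square recess in the floor of the lock corner. Raised, its face is 1 mm below the tray's floor; fully pressed, 7 mm below it.
- lock_plate (a joint): Travel of the lock plate in m: 0 raised, 0.006 fully down on its stop. It has no spring: it takes about 4 N to move and stays where it is left.
- loupe: Black loupe, 36 mm wide, 34 mm high, standing near the tray; a bystander. Origin: middle of its underside.
- loose_medal: Loose brass medal, 38 mm wide, 6 mm thick, lying near the tray; a bystander. Origin: middle of its underside.
- brush: Dusting brush, 170 mm long, lying beside the tray; a bystander. Origin: on its underside, between handle and bristles.
- trophy: Silver two-handled trophy cup, 155 mm high, 140 mm over the handles; a bystander. Origin: middle of its underside.
- green_book: Green book 150 x 220 x 35 mm, lying on the table; a bystander. Origin: middle of its underside.
- red_book: Red book 130 x 200 x 30 mm, lying on the green one; a bystander. Origin: middle of its underside.
- tub: Clear tub with white lid, 118 x 168 x 65 mm; a bystander. Origin: middle of its underside.
Not all that is in view belongs to the job. Of the things that look like the tray, take the one that is farthest to the robot's right at the start. What is shaped like the red_mount but purple is not meant.

How it is judged:
By the outcome, as a careful person would: the job done as asked, in the order asked, and still so for the second after the job is handed in, with the robot touching nothing.
It also fails if it takes over 53 s, if anything falls off the work surface, if the arm or the gripper's body presses on something with over 40 N, if the wrist force passes 120 N, or if a joint passes its speed limit or range.

## Working session

There is one attempt and no reset: what is moved stays moved. The work goes in short steps, Python scripts to look and compute and a shell command to move; the robot and the scene stay as the last step left them, time stands still between calls to the robot, and variables do not carry over. Pictures are saved under pics/ and viewed, about 8 in all and at most 12, crops included, and the job is handed in when it is done.

```bash
mkdir -p pics
cat > h.py <<'E'
import numpy as np,cv2
from station import get_obs,cams,workorder
def snap(n,f):
    K=cams.get_calibration(n); im,d=cams.camera(n); np.savez(f'pics/{f}.npz',im=im,d=d,view=K['view'],k=[K['fx'],K['fy'],K['cx'],K['cy']])
    cv2.imwrite(f'pics/{f}.png',im[:,:,::-1]); return im,d
def world(f,u,v,z=None):
    D=np.load(f'pics/{f}.npz');fx,fy,cx,cy=D['k'];T=np.linalg.inv(D['view'])
    r=np.array([(u-cx)/fx,(v-cy)/fy,1.])
    if z is None: s=D['d'][int(round(v)),int(round(u))]
    else: s=(z-T[2,3])/(T[:3,:3]@r)[2]
    return T[:3,:3]@(r*s)+T[:3,3]
def crop(f,x0,y0,x1,y1,s,o):
    im=cv2.imread(f'pics/{f}.png')[y0:y1,x0:x1]; cv2.imwrite(f'pics/{o}.png',cv2.resize(im,None,fx=s,fy=s,interpolation=cv2.INTER_CUBIC))
E
python3 - <<'E'
from h import *
o=get_obs();print(o['time_s'],o['ee_pos'],o['eef_rot'],o['grip_width'],o['force'])
a,_=snap('top','top0');b,_=snap('scene','scene0')
cv2.imwrite('pics/both.png',cv2.resize(np.hstack([a,b])[:,:,::-1],(800,300),interpolation=cv2.INTER_AREA))
E
```

```text
0.0 [0.15444232 0.52762698 0.22386532] [-1.57069773e+00  1.18374404e-03  1.28603418e+00] 0.09373680400351724 [ 0.60847717 -0.6606459   0.73569825]
```

View pics/top0.png

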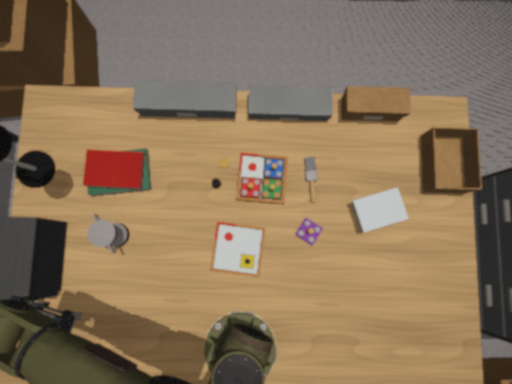

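Top view: the full tray with three mounts is at (262,178), farther right than the empty decoy tray (238,248). The red mount is at (251,188), green at (272,189), blue at (274,168) and the empty home cell at (252,167). The purple look-alike at (309,231) lies outside the tray.

Run:
```python
from h import *
crop('top0',205,140,325,230,6,'c0')
for n,u,v in [('trayctr',262,178),('red',251,188),('green',272,189),('blue',274,168),('home',252,167),('loupe',216,183),('brush',311,180),('decoy',238,248)]: print(n,world('top0',u,v).round(3),world('top0',u,v,.03).round(3))
```

```text
trayctr [ 0.608 -0.067  0.013] [ 0.604 -0.066  0.03 ]
red [ 0.564 -0.027  0.045] [ 0.567 -0.027  0.03 ]
green [ 0.56  -0.101  0.059] [ 0.565 -0.103  0.03 ]
blue [ 0.636 -0.107  0.06 ] [ 0.643 -0.109  0.03 ]
home [ 0.648 -0.029  0.012] [ 0.644 -0.029  0.03 ]
loupe [0.581 0.099 0.034] [0.582 0.1   0.03 ]
brush [ 0.605 -0.247  0.014] [ 0.602 -0.244  0.03 ]
decoy [0.351 0.014 0.012] [0.351 0.014 0.03 ]
```

View pics/c0.png

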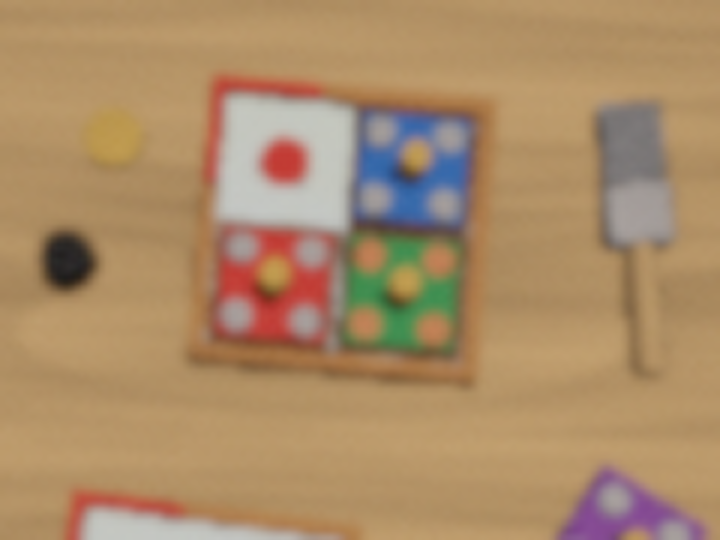

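```bash
python3 -m handwheel '[{"fingers":1,"x":-0.225,"y":0,"z":-0.288,"spin":-11.6},{"fingers":1,"x":-0.225,"y":0,"z":-0.288,"spin":-11.6},{"fingers":1,"x":-0.449,"y":0,"z":-0.576,"spin":-11.6},{"fingers":1,"x":-0.449,"y":0,"z":-0.576,"spin":-11.6},{"fingers":1,"x":-0.449,"y":0,"z":-0.576,"spin":-11.6},{"fingers":1,"x":-0.449,"y":0,"z":-0.576,"spin":-11.6},{"fingers":1,"x":-0.449,"y":0,"z":-0.576,"spin":-11.6},{"fingers":1,"x":-0.449,"y":0,"z":-0.576,"spin":-11.6},{"fingers":1,"x":-0.449,"y":0,"z":-0.576,"spin":-11.6},{"fingers":1,"x":-0.449,"y":0,"z":-0.576,"spin":-11.6}]' 20
```

```text
time_s: 1.1
ee_pos: [0.4462, 0.1217, 0.2245]
eef_rot: [-1.571, -0.0, 1.488]
force: [0.0, 1.2, -0.6]
grip_width: 0.0941
```

```bash
python3 -m handwheel '[{"fingers":0.2,"x":-0.175,"y":0,"z":-0.149,"spin":0},{"fingers":0.2,"x":-0.175,"y":0,"z":-0.149,"spin":0},{"fingers":0.2,"x":-0.175,"y":0,"z":-0.149,"spin":0},{"fingers":0.2,"x":-0.175,"y":0,"z":-0.149,"spin":0},{"fingers":0.2,"x":-0.175,"y":0,"z":-0.149,"spin":0},{"fingers":0.2,"x":-0.175,"y":0,"z":-0.149,"spin":0},{"fingers":0.2,"x":-0.175,"y":0,"z":-0.149,"spin":0},{"fingers":0.2,"x":-0.175,"y":0,"z":-0.149,"spin":0},{"fingers":0.2,"x":-0.175,"y":0,"z":-0.149,"spin":0},{"fingers":0.2,"x":-0.175,"y":0,"z":-0.149,"spin":0}]' 20
python3 -c "
from h import *
snap('wrist','w1'); print(get_obs()['ee_pos'])"
```

```text
time_s: 2.1
ee_pos: [0.5793, -0.0622, 0.2248]
eef_rot: [-1.571, 0.0, 1.49]
force: [0.3, -0.3, -0.3]
grip_width: 0.0566
[ 0.57936169 -0.06234944  0.22473814]
```

View pics/w1.png

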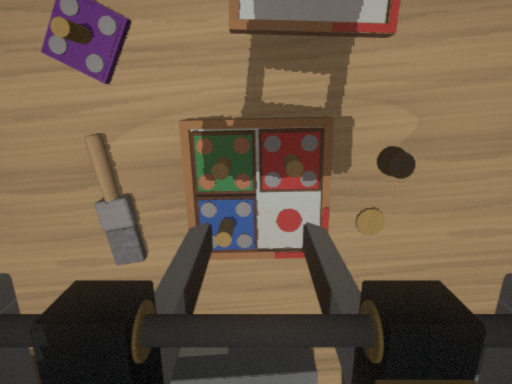

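The wrist view, with the tray centred near (257,188), shows the red mount at (291,161), green at (224,164), blue at (226,224) and the red home dot at (289,220). The fingers cover only the lower edge. Knob positions next, from depth.

```bash
cat >> h.py <<'E'
def pts(f):
    D=np.load(f'pics/{f}.npz');fx,fy,cx,cy=D['k'];T=np.linalg.inv(D['view']);d=D['d']
    v,u=np.indices(d.shape);c=np.stack([(u-cx)/fx*d,(v-cy)/fy*d,d],-1)
    return c@T[:3,:3].T+T[:3,3]
def knobs(f,lo=.060,hi=.075,box=(.48,.75,-.2,.08)):
    P=pts(f);m=(P[...,2]>lo)&(P[...,2]<hi)&(P[...,0]>box[0])&(P[...,0]<box[1])&(P[...,1]>box[2])&(P[...,1]<box[3])
    n,l,s,c=cv2.connectedComponentsWithStats(m.astype(np.uint8))
    for i in range(1,n):
        if s[i,4]>15: q=P[l==i];print('px',c[i].round(),'n',s[i,4],'mean',q.mean(0).round(4),'mid',((q.min(0)+q.max(0))/2).round(4))
E
python3 - <<'E'
from h import *
knobs('w1')
W=lambda u,v,z:world('w1',u,v,z)[:2]
def m(l): return np.mean([W(u,v,.026) for u,v in l],0)
print('redmount',m([(272,144),(308,143),(272,180),(308,180)]),'green',m([(205,146),(241,146),(207,183),(242,183)]),'blue',m([(208,209),(244,206),(209,243),(245,241)]))
print('home dot',W(289,220,.014),world('w1',289,220))
print('rim far corners',W(180,122,.023),W(332,117,.023),W(190,139,.023)) 
a,b=W(180,122,.023),W(332,117,.023);print('len',np.linalg.norm(a-b),'yaw',np.degrees(np.arctan2(*(b-a)[::1])))
E
```

```text
px [294. 168.] n 256 mean [ 0.569  -0.023   0.0668] mid [ 0.5696 -0.0228  0.0647]
px [220. 171.] n 255 mean [ 0.5655 -0.0997  0.0668] mid [ 0.5659 -0.0999  0.0647]
px [224. 238.] n 228 mean [ 0.6419 -0.1048  0.0665] mid [ 0.643  -0.105   0.0645]
redmount [ 0.5708428  -0.02346438] green [ 0.56779375 -0.10057776] blue [ 0.64324363 -0.10567102]
home dot [ 0.64777276 -0.02753561] [ 0.64815741 -0.02746326  0.01305421]
rim far corners [ 0.51534877 -0.14477727] [0.52387133 0.02663759] [ 0.53522852 -0.13621945]
len 0.17162659164595165 yaw 2.8463417799782067
```

```bash
python3 -m handwheel '[{"fingers":0.2,"x":0.0385,"y":0.03,"z":0.013,"spin":-0.9},{"fingers":0.2,"x":0.0385,"y":0.06,"z":0.013,"spin":-0.9},{"fingers":0.2,"x":0.0385,"y":0.10,"z":0.013,"spin":-0.9},{"fingers":0.2,"x":0.0385,"y":0.14,"z":0.013,"spin":-0.9},{"fingers":0.2,"x":0.0385,"y":0.16,"z":0.013,"spin":-0.9},{"fingers":0.2,"x":0.0385,"y":0.174,"z":0.013,"spin":-0.9},{"fingers":0.2,"x":0.0385,"y":0.174,"z":0.013,"spin":-0.9},{"fingers":0.2,"x":0.0385,"y":0.174,"z":0.013,"spin":-0.9},{"fingers":-0.6,"x":0.0385,"y":0.174,"z":0.013,"spin":-0.9},{"fingers":-1,"x":0.0385,"y":0.174,"z":0.013,"spin":-0.9}]' 15
python3 -m handwheel '[{"fingers":-1,"x":0,"y":0,"z":0,"spin":0},{"fingers":-1,"x":0,"y":0,"z":0,"spin":0},{"fingers":-1,"x":0,"y":0,"z":0,"spin":0},{"fingers":-1,"x":0,"y":0,"z":0,"spin":0},{"fingers":-1,"x":0,"y":0,"z":0,"spin":0},{"fingers":-1,"x":0,"y":0,"z":0,"spin":0},{"fingers":-1,"x":0,"y":0,"z":0,"spin":0},{"fingers":-1,"x":0,"y":0,"z":0,"spin":0},{"fingers":-1,"x":0,"y":0,"z":0,"spin":0},{"fingers":-1,"x":0,"y":0,"z":0,"spin":0}]'
```

```text
time_s: 3.15
ee_pos: [0.5703, -0.0236, 0.0516]
eef_rot: [-1.573, 0.0, 1.504]
force: [0.5, -0.1, 0.5]
grip_width: 0.0438
time_s: 4.15
ee_pos: [0.5698, -0.0235, 0.0506]
eef_rot: [-1.571, -0.0, 1.504]
force: [-1.3, 1.4, 4.5]
grip_width: 0.018
```

```bash
python3 -m handwheel '[{"fingers":-1,"x":0,"y":0,"z":-0.008,"spin":0},{"fingers":-1,"x":0,"y":0,"z":-0.018,"spin":0},{"fingers":-1,"x":0,"y":0,"z":-0.028,"spin":0},{"fingers":-1,"x":0.001,"y":0,"z":-0.038,"spin":0},{"fingers":-1,"x":0.001,"y":0,"z":-0.048,"spin":0},{"fingers":-1,"x":0.001,"y":0,"z":-0.058,"spin":0},{"fingers":-1,"x":0.001,"y":0,"z":-0.068,"spin":0},{"fingers":-1,"x":0.001,"y":0,"z":-0.074,"spin":0},{"fingers":-1,"x":0.001,"y":0,"z":-0.078,"spin":0},{"fingers":-1,"x":0.001,"y":0,"z":-0.078,"spin":0}]'
```

```text
time_s: 5.15
ee_pos: [0.6481, -0.0278, 0.0506]
eef_rot: [-1.571, 0.0, 1.504]
force: [0.8, -0.8, 3.5]
grip_width: 0.0179
```

```bash
python3 -m handwheel '[{"fingers":-0.2,"x":0,"y":0,"z":0,"spin":0},{"fingers":-0.2,"x":0,"y":0,"z":0,"spin":0},{"fingers":-0.2,"x":0,"y":0,"z":0,"spin":0},{"fingers":-0.2,"x":0,"y":0,"z":0,"spin":0},{"fingers":0.2,"x":0,"y":-0.03,"z":0,"spin":0},{"fingers":0.2,"x":0,"y":-0.07,"z":0,"spin":0},{"fingers":0.2,"x":-0.03,"y":-0.11,"z":0.03,"spin":0},{"fingers":0.2,"x":-0.0777,"y":-0.14,"z":0.0773,"spin":0},{"fingers":0.2,"x":-0.0777,"y":-0.15,"z":0.0773,"spin":0},{"fingers":0.2,"x":-0.0777,"y":-0.15,"z":0.0773,"spin":0}]'
python3 -c "
from h import *
snap('wrist','w2'); knobs('w2')"
```

```text
time_s: 6.15
ee_pos: [0.5646, -0.1023, 0.2042]
eef_rot: [-1.576, 0.001, 1.502]
force: [0.6, -0.5, 0.1]
grip_width: 0.0565
px [260. 186.] n 279 mean [ 0.5654 -0.1001  0.0668] mid [ 0.566  -0.1001  0.0648]
px [260. 256.] n 254 mean [ 0.6418 -0.1051  0.0665] mid [ 0.6432 -0.1051  0.065 ]
px [340. 252.] n 18 mean [ 0.644  -0.0209  0.0657] mid [ 0.6446 -0.0209  0.064 ]
```

View pics/w2.png

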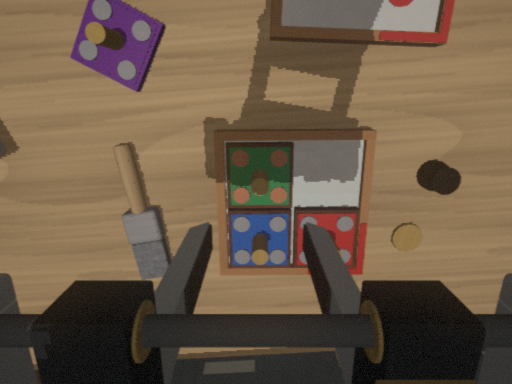

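The second wrist view shows red in the home cell at (326,240), blue unmoved at (260,240), side_b empty at (328,175) and the green knob at (260,186). Green is next.

```bash
python3 -m handwheel '[{"fingers":0.2,"x":0,"y":0.03,"z":0,"spin":0},{"fingers":0.2,"x":0,"y":0.06,"z":0,"spin":0},{"fingers":0.2,"x":0,"y":0.09,"z":0,"spin":0},{"fingers":0.2,"x":0,"y":0.12,"z":0,"spin":0},{"fingers":0.2,"x":0,"y":0.14,"z":0,"spin":0},{"fingers":0.2,"x":0,"y":0.15,"z":0,"spin":0},{"fingers":0.2,"x":0,"y":0.15,"z":0,"spin":0},{"fingers":0.2,"x":0,"y":0.15,"z":0,"spin":0},{"fingers":-0.6,"x":0,"y":0.15,"z":0,"spin":0},{"fingers":-1,"x":0,"y":0.15,"z":0,"spin":0}]' 15
python3 -m handwheel '[{"fingers":-1,"x":0,"y":0,"z":0,"spin":0},{"fingers":-1,"x":0,"y":0,"z":0,"spin":0},{"fingers":-1,"x":0,"y":0,"z":0,"spin":0},{"fingers":-1,"x":0,"y":0,"z":0,"spin":0},{"fingers":-1,"x":0,"y":0,"z":0,"spin":0},{"fingers":-1,"x":0,"y":0,"z":0,"spin":0},{"fingers":-1,"x":0,"y":0,"z":0,"spin":0},{"fingers":-1,"x":0,"y":0,"z":0,"spin":0},{"fingers":-1,"x":0,"y":0,"z":0,"spin":0},{"fingers":-1,"x":0,"y":0,"z":0,"spin":0}]'
```

```text
time_s: 7.2
ee_pos: [0.5658, -0.1002, 0.0514]
eef_rot: [-1.572, 0.0, 1.504]
force: [-0.1, 0.1, 0.0]
grip_width: 0.0437
time_s: 8.2
ee_pos: [0.5654, -0.1001, 0.0506]
eef_rot: [-1.571, 0.0, 1.504]
force: [-0.9, 0.5, 5.1]
grip_width: 0.0176
```

```bash
python3 -m handwheel '[{"fingers":-1,"x":0.008,"y":0,"z":0,"spin":0},{"fingers":-1,"x":0.018,"y":0,"z":0,"spin":0},{"fingers":-1,"x":0.028,"y":0,"z":0,"spin":0},{"fingers":-1,"x":0.038,"y":0,"z":0,"spin":0},{"fingers":-1,"x":0.048,"y":0,"z":0,"spin":0},{"fingers":-1,"x":0.058,"y":0,"z":0,"spin":0},{"fingers":-1,"x":0.068,"y":0,"z":0,"spin":0},{"fingers":-1,"x":0.074,"y":0,"z":0,"spin":0},{"fingers":-1,"x":0.078,"y":0,"z":0,"spin":0},{"fingers":-1,"x":0.078,"y":0,"z":0,"spin":0}]'
```

```text
time_s: 9.2
ee_pos: [0.5706, -0.0209, 0.0506]
eef_rot: [-1.571, -0.001, 1.505]
force: [-0.3, 1.9, 4.9]
grip_width: 0.0179
```

Release, rise, and move over the lock corner (.565,-.100), shutting the fingers on the way.

```bash
python3 -m handwheel '[{"fingers":-0.2,"x":0,"y":0,"z":0,"spin":0},{"fingers":-0.2,"x":0,"y":0,"z":0,"spin":0},{"fingers":-0.2,"x":0,"y":0,"z":0,"spin":0},{"fingers":-0.2,"x":0,"y":0,"z":0,"spin":0},{"fingers":-0.2,"x":0,"y":-0.03,"z":0,"spin":0},{"fingers":-0.2,"x":0,"y":-0.07,"z":0,"spin":0},{"fingers":-0.4,"x":-0.03,"y":-0.11,"z":0,"spin":0},{"fingers":-1,"x":-0.078,"y":-0.14,"z":0,"spin":0},{"fingers":-1,"x":-0.078,"y":-0.15,"z":0,"spin":0},{"fingers":-1,"x":-0.078,"y":-0.15,"z":0,"spin":0}]'
python3 -c "
from h import *
snap('wrist','w3'); knobs('w3');print(get_obs()['ee_pos'])"
```

```text
time_s: 10.2
ee_pos: [0.5657, -0.101, 0.202]
eef_rot: [-1.574, 0.0, 1.502]
force: [-0.4, 1.0, -0.4]
grip_width: 0.0092
px [339. 185.] n 297 mean [ 0.5706 -0.0216  0.0666] mid [ 0.5714 -0.0214  0.0647]
px [258. 256.] n 234 mean [ 0.6415 -0.1057  0.0665] mid [ 0.6428 -0.1058  0.0646]
px [332. 255.] n 269 mean [ 0.6464 -0.0284  0.0664] mid [ 0.6476 -0.028   0.0645]
[ 0.5652861  -0.09996274  0.20025426]
```

View pics/w3.png

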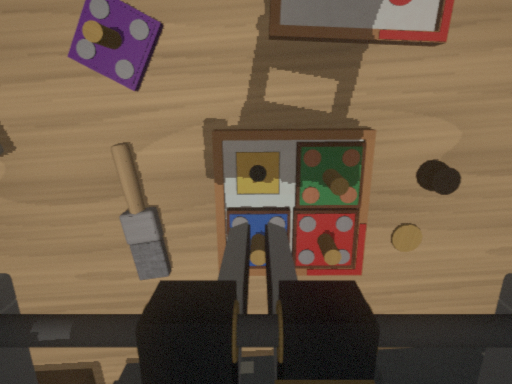

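The plate is uncovered, centred at (258,173). Green is in side_b at (331,175), and blue and red are in place.

```bash
python3 -c "
from h import *
print(world('w3',258,173,.013),world('w3',258,188),world('w3',245,165))"
python3 -m handwheel '[{"fingers":-1,"x":0,"y":0.04,"z":0,"spin":0},{"fingers":-1,"x":0,"y":0.08,"z":0,"spin":0},{"fingers":-1,"x":0,"y":0.12,"z":0,"spin":0},{"fingers":-1,"x":0,"y":0.145,"z":0,"spin":0},{"fingers":-1,"x":0,"y":0.155,"z":0,"spin":0},{"fingers":-1,"x":0,"y":0.16,"z":0,"spin":0},{"fingers":-1,"x":0,"y":0.16,"z":0,"spin":0},{"fingers":-1,"x":0,"y":0.16,"z":0,"spin":0},{"fingers":-1,"x":0,"y":0.16,"z":0,"spin":0},{"fingers":-1,"x":0,"y":0.16,"z":0,"spin":0}]'
```

```text
[ 0.56533998 -0.10036549  0.013     ] [ 0.58335767 -0.10159754  0.01219115] [ 0.55526826 -0.11449431  0.01188188]
time_s: 11.25
ee_pos: [0.5657, -0.1002, 0.0413]
eef_rot: [-1.572, 0.0, 1.504]
force: [-0.6, -0.2, -0.1]
grip_width: 0.0006
```

```bash
python3 -m handwheel '[{"fingers":-1,"x":0,"y":0.003,"z":0,"spin":0},{"fingers":-1,"x":0,"y":0.006,"z":0,"spin":0},{"fingers":-1,"x":0,"y":0.008,"z":0,"spin":0},{"fingers":-1,"x":0,"y":0.010,"z":0,"spin":0},{"fingers":-1,"x":0,"y":0.011,"z":0,"spin":0},{"fingers":-1,"x":0,"y":0.012,"z":0,"spin":0},{"fingers":-1,"x":0,"y":0.013,"z":0,"spin":0},{"fingers":-1,"x":0,"y":0.014,"z":0,"spin":0},{"fingers":-1,"x":0,"y":0.0145,"z":0,"spin":0},{"fingers":-1,"x":0,"y":0.0145,"z":0,"spin":0}]'
```

```text
time_s: 12.25
ee_pos: [0.5653, -0.1001, 0.0262]
eef_rot: [-1.571, 0.0, 1.504]
force: [-4.4, 1.1, 8.0]
grip_width: 0.0002
```

```bash
python3 -m handwheel '[{"fingers":-1,"x":0,"y":0.0005,"z":0,"spin":0},{"fingers":-1,"x":0,"y":0.0005,"z":0,"spin":0},{"fingers":-1,"x":0,"y":0.001,"z":0,"spin":0},{"fingers":-1,"x":0,"y":0.001,"z":0,"spin":0},{"fingers":-1,"x":0,"y":0.001,"z":0,"spin":0},{"fingers":-1,"x":0,"y":0.001,"z":0,"spin":0},{"fingers":-1,"x":0,"y":0.001,"z":0,"spin":0},{"fingers":-1,"x":0,"y":0.001,"z":0,"spin":0},{"fingers":-1,"x":0,"y":0.001,"z":0,"spin":0},{"fingers":-1,"x":0,"y":0.001,"z":0,"spin":0}]'
```

```text
time_s: 13.25
ee_pos: [0.5654, -0.1001, 0.0261]
eef_rot: [-1.571, 0.0, 1.504]
force: [-9.4, 2.2, 18.0]
grip_width: 0.0
```

The stop is reached: the tip is at z≈7 mm, and the force rose to 18 N without the plate moving further. Now retreat and check.

```bash
python3 -m handwheel '[{"fingers":-1,"x":0,"y":-0.005,"z":0,"spin":0},{"fingers":-1,"x":0,"y":-0.03,"z":0,"spin":0},{"fingers":-1,"x":0,"y":-0.07,"z":0,"spin":0},{"fingers":-1,"x":0,"y":-0.11,"z":0,"spin":0},{"fingers":-1,"x":0,"y":-0.15,"z":0,"spin":0},{"fingers":-1,"x":0,"y":-0.19,"z":0,"spin":0},{"fingers":-1,"x":0,"y":-0.19,"z":0.03,"spin":0},{"fingers":-1,"x":0,"y":-0.19,"z":0.05,"spin":0},{"fingers":-1,"x":0,"y":-0.19,"z":0.05,"spin":0},{"fingers":-1,"x":0,"y":-0.19,"z":0.05,"spin":0}]'
python3 - <<'E'
from h import *
snap('wrist','w4'); knobs('w4')
P=pts('w4');
for n,x,y in [('plate',.5653,-.1003),('plate',.555,-.11),('plate',.577,-.09),('floor',.534,-.1),('floor',.5655,-.131)]:
    m=np.hypot(P[...,0]-x,P[...,1]-y)<.004; print(n,m.sum(),np.median(P[m][:,2]).round(4))
o=get_obs();print(o['ee_pos'],o['force'])
E
```

```text
time_s: 14.25
ee_pos: [0.5158, -0.0968, 0.2152]
eef_rot: [-1.572, 0.0, 1.504]
force: [-0.9, -0.2, 1.1]
grip_width: -0.0001
px [331. 227.] n 253 mean [ 0.5703 -0.0216  0.0665] mid [ 0.5712 -0.0212  0.0647]
plate 30 0.0066
plate 32 0.0061
plate 31 0.0059
floor 35 0.0135
floor 29 0.0131
[ 0.5160543  -0.09686439  0.21499405] [-0.32289088 -0.02840253 -0.36622368]
```

View pics/w4.png

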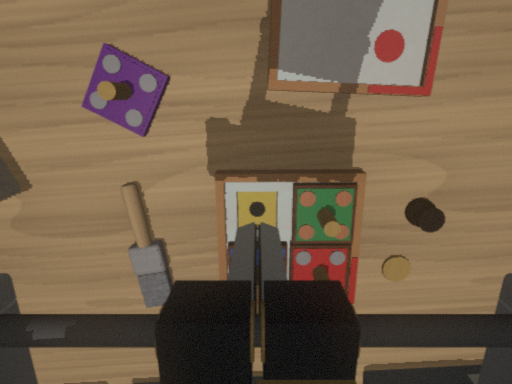

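The plate now lies 7 mm below the floor. Green at (326,215) and red at (322,272) are seated, and the bystanders haven't moved. Handing in.

```bash
python3 -c "
from station import workorder
print(workorder.hand_in())"
```

```text
the job is handed in; nothing more can be done
None
```

The job is done and handed in at about 14.3 s on the robot's clock. I slid the red mount into the red-marked corner and slid the green mount off the plate into red's old place. Then I pressed the lock plate down onto its stop, where the force rose to 18 N with no more travel.

- **Lock plate:** after the arm withdrew, it read 6.5–7.5 mm below the tray floor; fully pressed is 7 mm.
- **Mounts:** green's knob was about 1–1.5 mm from the middle of its cell and red's about 1 mm. Red was last measured before the press and still looked seated after it.
- **Blue mount:** its knob stayed within 1 mm of where it started, also measured before the press. In the last picture the fingers hid it.
- **Bystanders:** the loupe, medal and brush look undisturbed in the wrist pictures. The trophy, books and tub were not photographed again, but the arm went nowhere near them after its first move, which was made at a TCP height of 0.22 m.

No check failed or disagreed.

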